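# Charge check of one battery at the parts counter

## Task

Check the charge of the battery with the green lid: with a fingertip press its white test button all the way down, lightly, keep it down for about a second, then let it come back up. Then log the check by pressing the green key on the grey console all the way down and letting it up. Touch neither the other two batteries nor the other two keys, leave everything else where it is, do not lift or shift the green battery, and finish with the hand clear.

Things in the scene. Friction and masses are not known exactly. Their poses are not given: they have to be found in the camera images.
- battery_green: loose sealed battery, black case with a green lid and a green stripe on its label, about 2.3 kg, 151 (own x) x 65 (own y) x 95 mm tall (lid top; a terminal stud near each end of the lid, 61 mm from the centre, rises 11 mm more). Origin at the centre of its underside, z up
- test_green_top (a point): centre of the top face of the white round test button in the middle of the green lid: cap 26 mm across on a 42 mm grey collar 12 mm high; the face stands 23 mm above the lid (118 mm above the counter) when up. Moves with the cap
- test_green (a joint): how far the green-lidded battery's test button is pressed straight down: 0 up, 0.007 m fully down; spring, starts to move at about 1.5 N, fully down at 5 N, comes up by itself
- battery_yellow: loose sealed battery, black case with a yellow lid and a yellow stripe on its label, about 2.3 kg, 151 (own x) x 65 (own y) x 95 mm tall (lid top; a terminal stud near each end of the lid, 61 mm from the centre, rises 11 mm more). Origin at the centre of its underside, z up
- test_yellow_top (a point): centre of the top face of the white round test button in the middle of the yellow lid: cap 26 mm across on a 42 mm grey collar 12 mm high; the face stands 23 mm above the lid (118 mm above the counter) when up. Moves with the cap
- test_yellow (a joint): how far the yellow-lidded battery's test button is pressed straight down: 0 up, 0.007 m fully down; spring, starts to move at about 1.5 N, fully down at 5 N, comes up by itself
- battery_blue: loose sealed battery, black case with a blue lid and a blue stripe on its label, about 2.3 kg, 151 (own x) x 65 (own y) x 95 mm tall (lid top; a terminal stud near each end of the lid, 61 mm from the centre, rises 11 mm more). Origin at the centre of its underside, z up
- test_blue_top (a point): centre of the top face of the white round test button in the middle of the blue lid: cap 26 mm across on a 42 mm grey collar 12 mm high; the face stands 23 mm above the lid (118 mm above the counter) when up. Moves with the cap
- test_blue (a joint): how far the blue-lidded battery's test button is pressed straight down: 0 up, 0.007 m fully down; spring, starts to move at about 1.5 N, fully down at 5 N, comes up by itself
- console: grey stock console fixed to the counter, 90 (own x) x 170 (own y) x 45 mm tall, with a dark display strip along its far (+x) edge and a row of three coloured keys on top, from +y to -y: green, yellow, blue, 50 mm apart, 15 mm towards -x of the middle. Origin at the centre of its underside
- key_green_top (a point): centre of the top face of the console's round green key: cap 24 mm across on a 40 mm black collar 12 mm high; the face stands 22 mm above the console's top (67 mm above the counter) when up. Moves with the cap
- key_green (a joint): how far the green key is pressed straight down: 0 up, 0.006 m fully down; spring, starts to move at about 1.5 N, fully down at 5 N, comes up by itself
- key_yellow_top (a point): centre of the top face of the console's round yellow key: cap 24 mm across on a 40 mm black collar 12 mm high; the face stands 22 mm above the console's top (67 mm above the counter) when up. Moves with the cap
- key_yellow (a joint): how far the yellow key is pressed straight down: 0 up, 0.006 m fully down; spring, starts to move at about 1.5 N, fully down at 5 N, comes up by itself
- key_blue_top (a point): centre of the top face of the console's round blue key: cap 24 mm across on a 40 mm black collar 12 mm high; the face stands 22 mm above the console's top (67 mm above the counter) when up. Moves with the cap
- key_blue (a joint): how far the blue key is pressed straight down: 0 up, 0.006 m fully down; spring, starts to move at about 1.5 N, fully down at 5 N, comes up by itself
- can: upright round spray can with a red label, 60 mm across, 150 mm tall, loose bystander; origin at the centre of its underside
- carton: small closed cardboard carton, 80 x 60 x 45 mm, loose bystander; origin at the centre of its underside
- screwdriver: red-handled screwdriver lying flat, 200 mm long, 26 mm thick, loose bystander; origin at the middle of its length, on the counter
- wrench: steel wrench lying flat, 180 mm long, loose bystander; origin at the middle of its length, on the counter
Mind the look-alikes: they are no part of the job. What is shaped like the battery_green but orange is not meant.

How it is judged:
On the way, in this order (a step that is already met when the one before it is completed fails the run):
1. green battery's test button kept down (5.5 mm or more of 7) for 0.7 s (value of joint test_green above 0.0055 m), for 0.7 s.
2. that test button is up again (under 1.5 mm) (value of joint test_green below 0.0015 m), for 0.1 s.
3. the console's green key is pressed down (4.5 mm or more of 6) (value of joint key_green above 0.0045 m), for 0.05 s.
At the end, for the whole second after the job is handed in: All test buttons and keys are up (under 1.5 mm), the three batteries stand upright (within 0.05 rad), at rest, within 12 mm of where they began, and the can, carton, screwdriver and wrench are within 20 mm of where they began (value of joint each of test_green, test_yellow, test_blue, key_green, key_yellow, key_blue below 0.0015 m and distance of each of battery_green, battery_yellow, battery_blue from where it was at the start of the episode below 0.012 m and angle between each of battery_green, battery_yellow, battery_blue's own z axis and vertical below 0.05 rad and linear speed of each of battery_green, battery_yellow, battery_blue below 0.01 m/s and distance of each of can, carton, screwdriver, wrench from where it was at the start of the episode below 0.02 m); the robot touches nothing.
It fails at once if the green battery or the console is pushed hard (over 30 N) (contact force between any of the fingers, the arm and battery_green above 30 N or contact force between any of the fingers, the arm and console above 30 N).
It fails at once if the green battery is lifted (over 10 mm), tipped (over 0.12 rad) or shifted (over 12 mm) (height (world z) of battery_green above 0.01 m or angle between battery_green's own z axis and vertical above 0.12 rad or distance of battery_green from where it was at the start of the episode above 0.012 m).
It fails at once if another battery is touched (over 1 N) (contact force between any of the fingers, the arm and battery_yellow above 1 N or contact force between any of the fingers, the arm and battery_blue above 1 N).
It fails at once if another battery's test button or another key is pressed (over 1 mm) (value of joint any of test_yellow, test_blue, key_yellow, key_blue above 0.001 m).
It fails at once if a bystander is moved (over 20 mm) (distance of any of can, carton, screwdriver, wrench from where it was at the start of the episode above 0.02 m).
It also fails if it takes over 37 s, if anything falls off the work surface, if the arm or the gripper's body presses on something with over 40 N, if the wrist force passes 120 N, or if a joint passes its speed limit or range.

## Robot

A 7-joint arm with a two-finger parallel gripper is mounted at the origin on the work surface. World frame = base frame: x ahead of the robot, y to its left, z up, the work surface at z = 0. Lengths are in m, angles in rad, forces in N, time in s.
With the tool pointing down it reaches from about 0.4 to 0.85 m from the base axis. Payload 10.4 kg.
Tool frame: the origin (TCP) lies at the very end of the fingers, on their centre line; the grasp point (between the pads) lies 19 mm behind it; z points along the fingers, y is the line along which they close (so a half turn about z gives the same grasp; the last joint's range is limited). The gripper opens to 87 mm and grips with 3 to 60 N. Pads are 19 mm wide; open, the fingers measure 117 mm over their backs; the gripper's body (75 mm by 190 mm) begins 51 mm behind the grasp point.
Start: joints at [-1.146, 0.332, -0.065, 1.46, 0.022, 1.35, -0.088], TCP at [0.271, 0.563, 0.223] pointing down, gripper open.
Joint ranges: [-2.6, 2.6], [-0.5, 2.12], [-1.47, 1.34], [0.16, 2.42], [-1.27, 4.41], [0.06, 2.06], [-2.6, 2.6]. Speed limits (rad/s): [2.22, 2.22, 2.79, 2.79, 3.14, 3.14, 3.14].

## Interface

Orientations are given as a unit quaternion [x, y, z, w].
In Python, from bench import status, camera, order gives the robot as it stands.
- The arm moves only by the tool jog_arm, never from a script. Its argument "plan" is a list of rows, each a list of 7 numbers: the turn, a rotation vector about the tool's x, y, z in rad, then the shift along the tool's x, y, z in mm, then the opening, from -1 (shut) to 1 (fully open). A call has 1 to 12 rows; each row is the pose to reach, as a shift and turn from the pose commanded when the call began, along the tool's axes at that moment; what a row does not reach only later rows make up. A row lasts 1/10 s, in which the tool goes at most 50 mm and 8.59 degrees, less where a joint would pass 70% of its speed; a pose out of reach is approached as far as the arm can. A call with a gripper value outside its range is refused whole. The fingers move at their own pace and stop on an object; "squeeze" is the grip in N (left out, the last holds). Time passes only in rows, so rows that repeat a pose let the fingers close. It gives the time, the measured TCP pose, the force, the opening and the grip force at its end, in the units of the state.
- status.read_state(): the state, without advancing time (a new reading comes with each control period).
- camera(name): name is "scene" or "top" or "wrist"; returns a dict with "image" (480x640x3 uint8, red, green, blue), "z_map" (480x640 float32, m along the optical axis (not along the pixel's ray), 0 where there is no reading), "fx", "fy", "cx", "cy" (pixels), "k1" (the pictures are not rectified: a ray, as slopes to the right and down, at radius r is drawn at 1 + k1 r^2 times it, then the intrinsics apply), "world_from_camera" (4x4, takes a point from camera to world coordinates); the wrist camera has in their place "mount" (4x4, takes a point from camera to tool coordinates, whose origin is the TCP and whose axes are the flange's). Camera axes: x right, y down, z forward; pixel columns grow to the right and rows downward; lengths in m; the calibration is good to about 2 mm. A picture is of the moment at which its call begins: read the wrist's pose just before it.
- order.close_job(): hands the job in; it is judged then, once.
The state is a dict: "time": time; "joint_positions": joint angles; "joint_vel": joint speeds; "joint_torque": joint torques, N m; "ee_pos": TCP position; "eef_rot": TCP orientation; "ft_force": force on the tool from outside, world axes, zero at the start; "torque": the same for the moment, N m; "width": finger opening in m; "grip_force": force on a finger pad.
Only numpy, scipy, OpenCV 4.12 (cv2) and the standard library are available. Lean on these libraries where they do the work, as an engineer would, in place of code of your own. Each camera call takes 0.05 s, during which the arm holds its last target. There are 200 camera calls.

## Working session

There is one attempt and no reset: what is moved stays moved. The work goes in short steps, Python scripts to look and compute and a tool call to move; the robot and the scene stay as the last step left them, time stands still between calls to the robot, and variables do not carry over. Pictures are saved under pics/ and viewed, at most 10 in all, crops included, and the job is handed in when it is done.

Besides the shell and the picture viewer there is one more tool, called after "Call:" as name(argument=value, ...), one argument or row to a line, values as JSON. jog_arm: Moves the arm, as the interface text tells. Its arguments: {"type":"object","properties":{"plan":{"type":"array"},"squeeze":{"type":"number"}},"required":["plan"]}

```bash
mkdir -p pics; cat > h.py <<'E'
import numpy as np, cv2
from bench import status, camera, order
from scipy.spatial.transform import Rotation as R
def world(c,T=None):
    T=c.get("world_from_camera") if T is None else T
    T=np.array(T)
    v,u=np.mgrid[0:480,0:640].astype(float)
    K=np.array([[c["fx"],0,c["cx"]],[0,c["fy"],c["cy"]],[0,0,1]])
    p=cv2.undistortPoints(np.stack([u,v],-1).reshape(-1,1,2),K,np.array([c["k1"],0,0,0.])).reshape(480,640,2)
    z=c["z_map"]; P=np.dstack([p*z[...,None],z])
    return P@T[:3,:3].T+T[:3,3]
def save(n,c): cv2.imwrite(n,c["image"][...,::-1])
E
python3 - <<'E'
from h import *
s=status.read_state();print(s)
for n in("top","scene"):
    c=camera(n);save(f"pics/{n}1.png",c);W=world(c);np.savez(f"{n}1.npz",W=W,im=c["image"],z=c["z_map"]);print(n,c["k1"],np.array(c["world_from_camera"]).round(3))
E
```

```text
{'time': 0.0, 'joint_positions': array([-1.14559263,  0.33285738, -0.06471816,  1.46091707,  0.02161173,
        1.34989976, -0.08850098]), 'joint_vel': array([-9.91380814e-04,  2.91621897e-04, -2.67218349e-05,  2.43034398e-04,
        5.81801540e-04,  4.78233897e-04, -1.24561327e-03]), 'joint_torque': array([ 7.76229854e-06, -6.23268414e+01,  2.46670871e-02, -3.89899278e+01,
       -6.13354077e-02,  3.97674786e-02,  1.06642181e-04]), 'ee_pos': array([0.27045225, 0.56303624, 0.22177461]), 'eef_rot': array([ 2.22016572e-01,  9.75042646e-01, -6.82297116e-04, -1.19788784e-04]), 'ft_force': array([-0.07559453, -0.29788907,  0.46928471]), 'torque': array([ 0.02546173, -0.02428517, -0.0177431 ]), 'grip_force': 0.0, 'width': 0.08715299813916422}
top -0.037042488453408025 [[-0.01  -0.999  0.042  0.37 ]
 [-1.     0.01   0.005 -0.009]
 [-0.006 -0.042 -0.999  1.117]
 [ 0.     0.     0.     1.   ]]
scene -0.1559813118270928 [[ 0.749  0.453 -0.482  1.058]
 [ 0.662 -0.492  0.565 -0.733]
 [ 0.019 -0.743 -0.669  0.948]
 [ 0.     0.     0.     1.   ]]
```

View pics/top1.png

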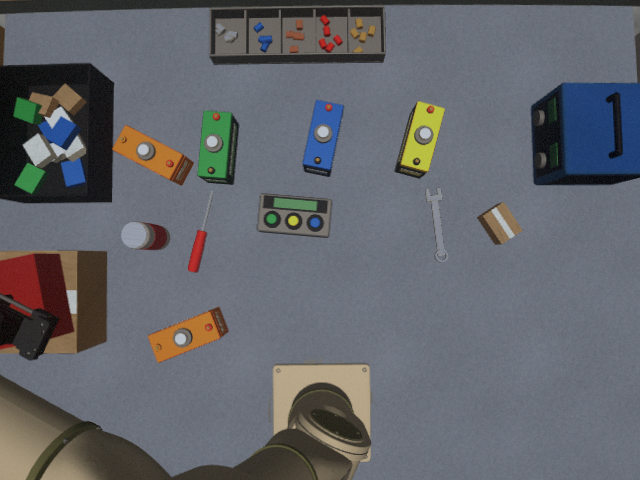

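View pics/scene1.png

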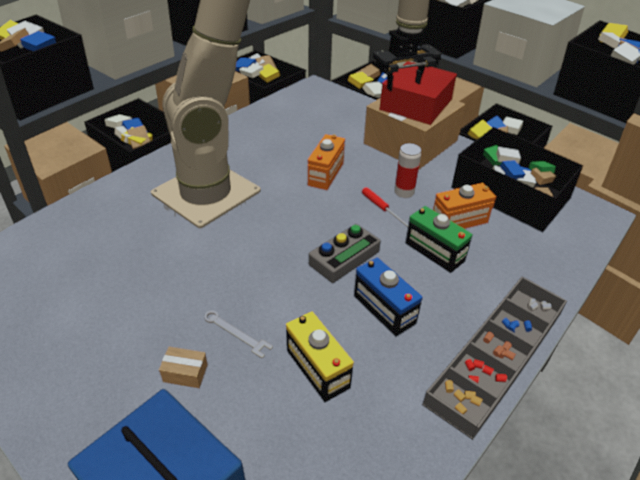

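The top view shows the green battery's button at about (213,142) and the console's green key at about (272,219). The gripper is low over the red box at (25,335). The orange look-alikes are at (146,150) and (182,338).

```bash
python3 - <<'E'
from h import *
from scipy import ndimage
d=np.load("top1.npz");W,im=d["W"],d["im"].astype(int)
def rep(n,m):
    p=W[m]; print(n,m.sum(),"mean",p.mean(0).round(4),"med",np.median(p,0).round(4))
def box(u,v,r):
    m=np.zeros((480,640),bool);m[v-r:v+r+1,u-r:u+r+1]=1;return m
b=box(213,142,14)&(W[...,2]>.112); rep("btn z>.112",b); print(np.argwhere(b).mean(0))
b=box(272,219,12)&(W[...,2]>.062); rep("key",b);print(np.argwhere(b).mean(0))
for n,u,v in(("yk",293,221),("bk",315,223)): rep(n,box(u,v,12)&(W[...,2]>.062))
g=(im[...,1]>im[...,0]+40)&(im[...,1]>im[...,2]+40)&box(217,147,42)&(abs(W[...,2]-.095)<.01);rep("lid",g)
p=W[g][:,:2];print(cv2.minAreaRect(p.astype(np.float32)))
for n,u,v in(("can",137,235),("redbox",30,300),("bin",80,75),("orange",146,150),("orangestud",180,169),("blue",323,132)):
    rep(n,box(u,v,3))
r=(W[...,0]>0.05)&(W[...,1]>.35)&(W[...,2]>.08)&box(50,300,50);print("left max z",W[r][:,2].max(),W[r].min(0),W[r].max(0))
d=np.load("scene1.npz");W=d["W"]
def bx(u,v,r):
    m=np.zeros((480,640),bool);m[v-r:v+r+1,u-r:u+r+1]=1;return m
rep("scene btn",bx(442,219,9)&(W[...,2]>.113))
rep("scene key",bx(356,230,9)&(W[...,2]>.062))
rep("scene redbox",bx(430,85,5))
c=camera("wrist");print(np.array(c["mount"]).round(3));save("pics/w1.png",c)
E
```

```text
btn z>.112 110 mean [0.619  0.2271 0.1442] med [0.6259 0.2334 0.1175]
[141.34545455 212.30909091]
key 84 mean [0.4567 0.1085 0.091 ] med [0.4587 0.1105 0.066 ]
[218.41666667 270.67857143]
yk 83 mean [0.4527 0.0608 0.0786] med [0.4526 0.0622 0.0658]
bk 82 mean [0.4468 0.0113 0.0916] med [0.4494 0.0122 0.0659]
lid 1431 mean [0.624  0.2337 0.0943] med [0.6178 0.2325 0.0943]
((0.6261152029037476, 0.23487192392349243), (0.06494294852018356, 0.14953714609146118), 85.0749740600586)
can 49 mean [0.4198 0.385  0.1496] med [0.4198 0.3852 0.1495]
redbox 49 mean [0.2911 0.5643 0.2295] med [0.2911 0.5649 0.2293]
bin 49 mean [0.8056 0.564  0.0588] med [0.8056 0.5649 0.0591]
orange 49 mean [0.609  0.3804 0.1161] med [0.6088 0.3809 0.1165]
orangestud 49 mean [0.576  0.3211 0.0627] med [0.576  0.3208 0.0621]
blue 49 mean [ 0.6431 -0.0103  0.1175] med [ 0.6431 -0.0103  0.1175]
left max z 0.3933321806315825 [0.16947283 0.4618061  0.08004088] [0.38889406 0.69393531 0.39333218]
scene btn 62 mean [0.6419 0.2003 0.1432] med [0.628  0.2294 0.1165]
scene key 51 mean [0.4623 0.1084 0.0654] med [0.4621 0.1084 0.0654]
scene redbox 121 mean [0.3294 0.6195 0.2285] med [0.3299 0.6187 0.2285]
[[ 0.002 -0.952 -0.305  0.085]
 [ 1.     0.002  0.    -0.001]
 [ 0.    -0.305  0.952 -0.163]
 [ 0.     0.     0.     1.   ]]
```

Call:
jog_arm(
  plan=[
    [0,0,0,0,0,-40,1],
    [0,0,0,0,0,-80,1],
    [0,0,0,0,0,-120,1],
    [0,0,0,-45,-14,-120,-1],
    [0,0,0,-90,-28,-120,-1],
    [0,0,0,-135,-42,-120,-1],
    [0,0,0,-180,-56,-120,-1],
    [0,0,0,-225,-70,-120,-1],
    [0,0,0,-270,-83,-120,-1],
    [0,0,0,-315,-97,-120,-1],
    [0,0,0,-360,-111,-120,-1],
    [0,0,0,-400,-123,-120,-1],
  ],
  squeeze=10,
)

```text
time: 1.35
ee_pos: [0.5793, 0.2771, 0.3424]
eef_rot: [0.223, 0.975, -0.0, 0.0]
ft_force: [0.2, 0.3, -0.6]
width: 0.023
grip_force: 0.0
```

```bash
python3 - <<'E'
from h import *
camera("top");camera("top")
s=status.read_state();c=camera("wrist")
T=np.eye(4);T[:3,:3]=R.from_quat(s["eef_rot"]).as_matrix();T[:3,3]=s["ee_pos"]
W=world(c,T@np.array(c["mount"]));save("pics/w2.png",c)
print(s["time"],s["ee_pos"],s["eef_rot"],np.linalg.norm(s["joint_vel"]),s["width"])
im=c["image"].astype(int)
for n,(x,y,zz,r) in dict(btn=(.626,.234,.1175,.03),key=(.458,.11,.067,.03)).items():
    m=(abs(W[...,2]-zz)<.004)&(np.hypot(W[...,0]-x,W[...,1]-y)<r)
    if m.sum(): 
        p=W[m];q=np.argwhere(m).mean(0);print(n,m.sum(),p.mean(0).round(4),np.median(p,0).round(4),q,cv2.minEnclosingCircle(p[:,:2].astype(np.float32)))
E
```

```text
1.45 [0.58193686 0.27267777 0.34164562] [ 2.26547810e-01  9.73998210e-01 -1.72280080e-03  7.80665604e-04] 0.1214433238681372 0.014623904198111513
btn 462 [0.625  0.2351 0.1183] [0.6249 0.235  0.1184] [253.23593074 304.57359307] ((0.6258736252784729, 0.23464268445968628), 0.012933445163071156)
key 398 [0.4596 0.1112 0.0673] [0.4596 0.1113 0.0675] [154.50753769 133.9120603 ] ((0.45944806933403015, 0.11036676913499832), 0.011900713667273521)
```

View pics/w2.png

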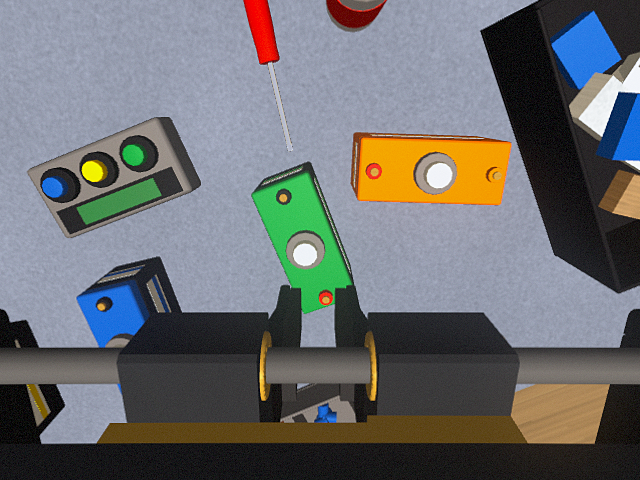

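The wrist view shows the green battery's white button at (305,253) and the green key at (137,153). Both estimates match the earlier ones and the heights given: button (0.6255, 0.235, 0.118), key (0.459, 0.111, 0.067).

Call:
jog_arm(
  plan=[
    [0,0,0,-31,-10,30,-1],
    [0,0,0,-62,-19,70,-1],
    [0,0,0,-62,-19,110,-1],
    [0,0,0,-62,-19,150,-1],
    [0,0,0,-62,-19,180,-1],
    [0,0,0,-62,-19,195,-1],
    [0,0,0,-62,-19,195,-1],
    [0,0,0,-62,-19,195,-1],
    [0,0,0,-62,-19,195,-1],
  ],
)

```text
time: 2.4
ee_pos: [0.6265, 0.2361, 0.1499]
eef_rot: [0.222, 0.975, 0.001, 0.001]
ft_force: [0.3, 0.7, -0.1]
width: 0.0006
grip_force: 0.0
```

```bash
python3 - <<'E'
from h import *
s=status.read_state();print(s["time"],s["ee_pos"],s["eef_rot"],s["ft_force"],s["width"],abs(s["joint_vel"]).max())
M=R.from_quat(s["eef_rot"]).as_matrix()
print("to btn (tool mm)",M.T@(np.array([.6255,.2348,.118])-s["ee_pos"])*1e3)
E
```

```text
2.4 [0.62653035 0.23605325 0.14986628] [0.2218819  0.9750721  0.00108691 0.00128114] [ 0.34729758  0.6642969  -0.07691022] 0.0005977834815928604 0.00439902936479199
to btn (tool mm) [ 0.45085269 -1.66134344 31.86108233]
```

Call:
jog_arm(
  plan=[
    [0,0,0,0,-1.5,12,-1],
    [0,0,0,0,-1.5,22,-1],
    [0,0,0,0,-1.5,28,-1],
    [0,0,0,0,-1.5,31,-1],
    [0,0,0,0,-1.5,33,-1],
    [0,0,0,0,-1.5,34,-1],
    [0,0,0,0,-1.5,34,-1],
    [0,0,0,0,-1.5,34,-1],
  ],
)

```text
time: 3.2
ee_pos: [0.625, 0.234, 0.1139]
eef_rot: [0.222, 0.975, 0.0, 0.0]
ft_force: [-2.4, -2.5, 3.3]
width: 0.0004
grip_force: 1.8
```

Call:
jog_arm(
  plan=[
    [0,0,0,0,0,1,-1],
    [0,0,0,0,0,2,-1],
    [0,0,0,0,0,2.5,-1],
    [0,0,0,0,0,2.5,-1],
  ],
)

```text
time: 3.6
ee_pos: [0.6251, 0.2341, 0.1115]
eef_rot: [0.222, 0.975, 0.0, 0.0]
ft_force: [-3.0, -1.0, 7.5]
width: 0.0005
grip_force: 3.4
```

Call:
jog_arm(
  plan=[
    [0,0,0,0,0,0.5,-1],
    [0,0,0,0,0,0.5,-1],
    [0,0,0,0,0,0.5,-1],
    [0,0,0,0,0,0.5,-1],
    [0,0,0,0,0,0.5,-1],
    [0,0,0,0,0,0.5,-1],
    [0,0,0,0,0,0.5,-1],
    [0,0,0,0,0,0.5,-1],
    [0,0,0,0,0,0.5,-1],
  ],
)

```text
time: 4.5
ee_pos: [0.6252, 0.234, 0.1115]
eef_rot: [0.222, 0.975, 0.0, 0.0]
ft_force: [-4.8, -1.5, 9.3]
width: 0.0003
grip_force: 5.0
```

Call:
jog_arm(
  plan=[
    [0,0,0,0,0,-4,-1],
    [0,0,0,0,0,-12,-1],
    [0,0,0,0,0,-30,-1],
    [0,0,0,0,0,-70,-1],
    [0,0,0,0,0,-80,-1],
    [0,0,0,20,-38,-80,-1],
    [0,0,0,40,-76,-80,-1],
    [0,0,0,60,-114,-80,-1],
    [0,0,0,80,-152,-80,-1],
    [0,0,0,96,-183,-80,-1],
    [0,0,0,96,-183,-80,-1],
    [0,0,0,96,-183,-80,-1],
  ],
)

```text
time: 5.7
ee_pos: [0.4593, 0.1107, 0.1911]
eef_rot: [0.222, 0.975, 0.001, 0.001]
ft_force: [0.3, -0.6, 0.5]
width: 0.0005
grip_force: 0.0
```

```bash
python3 - <<'E'
from h import *
for i in range(4): c=camera("wrist" if i==3 else "top") if i<3 else None
s=status.read_state();print(s["time"],s["ee_pos"],s["ft_force"],abs(s["joint_vel"]).max())
M=R.from_quat(s["eef_rot"]).as_matrix()
print("to key (tool mm)",M.T@(np.array([.459,.1107,.067])-s["ee_pos"])*1e3)
c=camera("scene");W=world(c)
m=(abs(W[...,2]-.117)<.004)&(np.hypot(W[...,0]-.626,W[...,1]-.234)<.03);print(m.sum(),np.median(W[m],0))
W=np.load("scene1.npz")["W"];m=(abs(W[...,2]-.117)<.004)&(np.hypot(W[...,0]-.626,W[...,1]-.234)<.03);print(m.sum(),np.median(W[m],0))
E
```

```text
5.85 [0.4597603  0.11134943 0.19052484] [0.41942681 0.25925255 0.15992391] 0.008363339055622131
to key (tool mm) [  0.43011951  -0.93868516 123.52457049]
57 [0.6281654  0.23027998 0.11685027]
60 [0.62774888 0.23076609 0.11639081]
```

The button is back up and the battery hasn't moved. Next, the key.

Call:
jog_arm(
  plan=[
    [0,0,0,0,-0.5,30,-1],
    [0,0,0,0,-0.5,65,-1],
    [0,0,0,0,-0.5,95,-1],
    [0,0,0,0,-0.5,112,-1],
    [0,0,0,0,-0.5,119,-1],
    [0,0,0,0,-0.5,122,-1],
    [0,0,0,0,-0.5,124,-1],
    [0,0,0,0,-0.5,126,-1],
    [0,0,0,0,-0.5,126,-1],
  ],
)

```text
time: 6.8
ee_pos: [0.4595, 0.1105, 0.0652]
eef_rot: [0.222, 0.975, 0.0, 0.001]
ft_force: [-0.4, -0.1, 2.1]
width: 0.0004
grip_force: 1.3
```

Call:
jog_arm(
  plan=[
    [0,0,0,0,0,1.5,-1],
    [0,0,0,0,0,3,-1],
    [0,0,0,0,0,4,-1],
    [0,0,0,0,0,4.5,-1],
    [0,0,0,0,0,4.5,-1],
    [0,0,0,0,0,4.5,-1],
  ],
)

```text
time: 7.4
ee_pos: [0.4596, 0.1105, 0.0612]
eef_rot: [0.222, 0.975, 0.001, 0.001]
ft_force: [-4.0, -1.2, 16.6]
width: 0.0005
grip_force: 8.0
```

Call:
jog_arm(
  plan=[
    [0,0,0,0,0,-3,-1],
    [0,0,0,0,0,-10,-1],
    [0,0,0,0,0,-30,-1],
    [0,0,0,0,0,-70,-1],
    [0,0,0,0,0,-110,-1],
    [0,0,0,0,0,-150,-1],
    [0,0,0,0,0,-150,-1],
    [0,0,0,0,0,-150,-1],
    [0,0,0,0,0,-150,-1],
  ],
)

```text
time: 8.3
ee_pos: [0.4582, 0.1099, 0.2088]
eef_rot: [0.222, 0.975, -0.001, -0.001]
ft_force: [-0.0, 0.4, -0.4]
width: 0.0002
grip_force: 0.0
```

```bash
python3 - <<'E'
from h import *
s=status.read_state();print(s["time"],s["ee_pos"],s["ft_force"],abs(s["joint_vel"]).max())
c=camera("scene");W=world(c);W0=np.load("scene1.npz")["W"]
for n,q in dict(btn=(.626,.234,.117),key=(.459,.111,.066)).items():
  for V in(W0,W):
    m=(abs(V[...,2]-q[2])<.004)&(np.hypot(V[...,0]-q[0],V[...,1]-q[1])<.025);print(n,m.sum(),np.median(V[m],0).round(4))
save("pics/s2.png",c)
E
```

```text
8.3 [0.45816072 0.10988213 0.20882466] [-0.01103774  0.36730885 -0.39441432] 0.010127963320982182
btn 60 [0.6277 0.2308 0.1164]
btn 57 [0.6286 0.2317 0.1163]
key 51 [0.4621 0.1084 0.0654]
key 49 [0.4621 0.1085 0.0656]
```

View pics/s2.png

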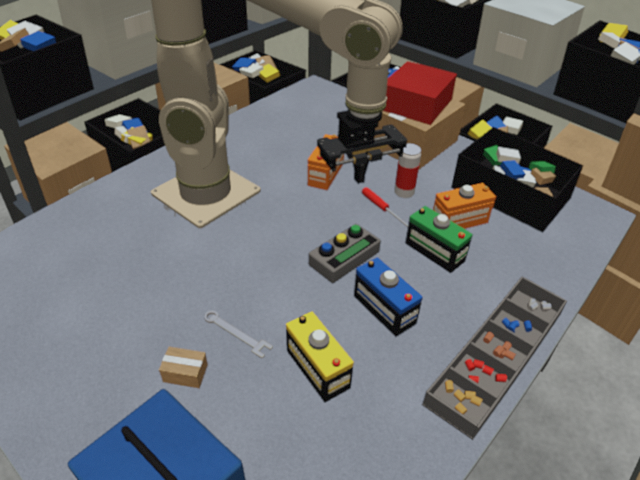

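The hand is clear at about (360,170). The button (442,219) and key (356,230) are both up, and nothing has moved.

```bash
python3 -c "
from h import *
print(order.close_job())"
```

```text
the job is handed in; nothing more can be done
None
```

I pressed the green battery's test button to its stop, held it for about a second and let it come back up. Then I pressed and released the console's green key; the hand is clear, nothing else appears moved, and the job is handed in (it returned no verdict).

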